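# Switch on the bench supply, the extraction and then the disc sander

### The arm

A 7-joint arm with a two-finger parallel gripper is mounted at the origin on the work surface. World frame = base frame: x ahead of the robot, y to its left, z up, the work surface at z = 0. Lengths are in mm, angles in rad, forces in N, time in s.
With the tool pointing down it reaches from about 425 to 875 mm from the base axis. Payload 9.9 kg.
Tool frame: the origin (TCP) lies on the centre line of the jaws, within the pads' length; the fingertips stand manip.tip_extent ahead of it and the grasp point (between the pads) lies 11 mm behind it (manip.tip_extent is the distance from the TCP to the fingertips, in mm); z points along the fingers, y is the line along which they close (so a half turn about z gives the same grasp; the last joint's range is limited). The gripper opens to 85 mm and grips with 20 to 120 N. Pads are 22 mm wide; open, the fingers measure 114 mm over their backs; the gripper's body (76 mm by 85 mm) begins 54 mm behind the grasp point. The pads swing forward as they close: fully open they stand 13 mm farther back than shut.
Start: joints at [-1.353, 0.576, 0.025, 1.437, -0.015, 1.129, -0.057], TCP at [200.629, 644.498, 239.289] pointing down, gripper open.
Joint ranges: [-2.76, 2.76], [-0.34, 2.15], [-1.52, 1.57], [0.19, 2.46], [-1.09, 4.23], [0.17, 1.99], [-2.82, 2.82]. Speed limits (rad/s): [2.22, 2.22, 3.01, 3.01, 3.14, 3.14, 3.14].

### API

Orientations are given as a 3x3 rotation matrix whose columns are the frame's x, y, z axes.
In Python, from plant import state, imaging, order, manip gives the robot as it stands.
- The arm moves only by the tool move_arm, never from a script. Its argument "moves" is a list of rows, each an object with "travel": the shift along the tool's x, y, z normalised to -1 to 1, where 1 is 0.25 m, a list of three; "rot": the turn, a rotation vector about the tool's x, y, z normalised to -1 to 1, where 1 is 180 degrees, a list of three; "gripper": the finger opening in mm, from 0 to 85.4. A call has 1 to 20 rows; each row is the pose to reach, as a shift and turn from the pose commanded when the call began, along the tool's axes at that moment, turning the shorter way round; what a row does not reach only later rows make up. A row lasts 1/8 s, in which the tool goes at most 62.5 mm and 10.7 degrees, less where a joint would pass 70% of its speed; a pose out of reach is approached as far as the arm can. A call with a number of a shift or a turn outside -1 to 1 is refused whole. A call with a gripper value outside its range is refused whole. The fingers move at their own pace and stop on an object; "newtons" is the grip in N (left out, the last holds). Time passes only in rows, so rows that repeat a pose let the fingers close. It gives the time, the measured TCP pose, the force, the opening and the grip force at its end, in the units of the state.
- state(): the state, without advancing time (a new reading comes with each control period).
- imaging.camera(name): name is "scene" or "top" or "wrist"; returns a dict with "img" (384x512x3 uint8, red, green, blue), "fx", "fy", "cx", "cy" (pixels), "pose" (4x4, takes a point from camera to world coordinates); the wrist camera has in their place "tool_from_camera" (4x4, takes a point from camera to tool coordinates, whose origin is the TCP and whose axes are the flange's). Camera axes: x right, y down, z forward; pixel columns grow to the right and rows downward; lengths in mm; the calibration is good to about 2 mm. A picture is of the moment at which its call begins: read the wrist's pose just before it. There is no depth.
- order.close_job(): hands the job in; it is judged then, once.
The state is a dict: "time": time; "joint_pos": joint angles; "dq": joint speeds; "effort": joint torques, N m; "tcp_pos": TCP position; "ee_rot": TCP orientation; "wrist_force": force on the tool from outside, world axes, zero at the start; "moment": the same for the moment, N m; "gripper_width": opening from 0.0 (shut) to 1.0 (fully open); "grip_force": force on a finger pad.
Only numpy, scipy, OpenCV 4.12 (cv2) and the standard library are available. Lean on these libraries where they do the work, as an engineer would, in place of code of your own. Each camera call takes 0.05 s, during which the arm holds its last target. There are 200 camera calls.

### The job

Get the disc sander running with light touches of a fingertip: press in the square START button of the bench supply (the wide box with the two sockets), then that of the dust extractor (the narrow box), and last that of the sander's own starter, each fully home so that it stays in. The extraction must be on before the sander and the supply before either; press gently, and leave the tools and things lying on the bench where they are.

Things in the scene. Friction and masses are not known exactly. Their poses are not given: they have to be found in the camera images.
- supply: Bench supply box, fixed: a grey sloping-front box 220 mm wide (y), 130 mm deep (x), 45 mm high in front and 71 mm at the back, with a motor starter (square START button on the left, round STOP button on the right) on its left half and two white socket outlets on its right half. Origin under its centre on the bench; x points to its back, its front faces -x.
- extractor: Starter box of the dust extractor, fixed: a narrow grey sloping-front box standing by itself, 108 mm wide (y), 130 mm deep, 45 mm high in front and 71 mm at the back, with a START and a STOP button and no sockets. Origin under its centre; x points to its back.
- sander: Bench disc sander, fixed: 290 mm high, 260 mm wide, base 300 mm deep, 200 mm disc facing -x with a work table (top 170 mm high, from x -148 to -32 mm, y +-130 mm) before it. Its own starter, the same kind of sloping box 108 mm wide, stands at its right foot, centred at x -50, y -240 mm from the origin. Origin under the middle of the machine; x points to its back.
- supply_start (a joint): Push of the START button of the bench supply box, m: 0 = out (off), 0.007 = fully in (on). It takes about 4 N to the stop, then its cap gives 3 mm more on an overtravel spring (4.5 to 12 N). No return spring: it stays in. As it goes in, the round domed STOP button (28 mm across, 42 mm away along the panel's -y) is pushed out from 3 to 10 mm proud; pressing that would undo it.
- supply_start_top (a point): Centre of the flat top of that START, a black square cap 24 x 24 mm, 12 mm proud of the panel when out, 5 mm when in. z points out of the panel (sloped 0.2 rad down to the box's front): push along -z. x: up the slope; y: panel's left seen from the front. In the box's frame it lies at x -2, y +76, z 70 mm.
- extractor_start (a joint): Push of the START button of the extractor's starter box, m: 0 = out (off), 0.007 = fully in (on). It takes about 4 N to the stop, then its cap gives 3 mm more on an overtravel spring (4.5 to 12 N). No return spring: it stays in. As it goes in, the round domed STOP button (28 mm across, 42 mm away along the panel's -y) is pushed out from 3 to 10 mm proud; pressing that would undo it.
- extractor_start_top (a point): Centre of the flat top of that START, a black square cap 24 x 24 mm, 12 mm proud of the panel when out, 5 mm when in. z points out of the panel (sloped 0.2 rad down to the box's front): push along -z. x: up the slope; y: panel's left seen from the front. In the box's frame it lies at x -2, y +21, z 70 mm.
- sander_start (a joint): Push of the START button of the sander's own starter, m: 0 = out (off), 0.007 = fully in (on). It takes about 4 N to the stop, then its cap gives 3 mm more on an overtravel spring (4.5 to 12 N). No return spring: it stays in. As it goes in, the round domed STOP button (28 mm across, 42 mm away along the panel's -y) is pushed out from 3 to 10 mm proud; pressing that would undo it.
- sander_start_top (a point): Centre of the flat top of that START, a black square cap 24 x 24 mm, 12 mm proud of the panel when out, 5 mm when in. z points out of the panel (sloped 0.2 rad down to the box's front): push along -z. x: up the slope; y: panel's left seen from the front. In the sander's frame it lies at x -52, y -219, z 70 mm; the work table's edge is 89 mm to its left.
- file: Loose flat file with a wooden handle, 330 mm long along its x axis (handle at -x), 26 mm high, lying on the bench; origin under it, about where the blade's tang begins (165 mm from either end). Leave it.
- cork_block: Loose cork sanding block 60 x 110 x 30 mm lying on the bench; origin at the centre of its underside. Leave it.
- wood_blank: Loose sawn piece of pale wood, about 105 x 100 x 18 mm, lying on the bench; origin under it. Leave it.
- glue: Loose closed glue bottle, white, 60 mm in diameter and 170 mm high, standing on the bench; origin at the centre of its underside. Leave it.

How it is judged (in metres and radians):
On the way, in this order (a step that is already met when the one before it is completed fails the run):
1. the bench supply's START is in (value of joint supply_start above 0.0055 m), for 0.1 s.
2. the extractor's START is in (value of joint extractor_start above 0.0055 m), for 0.1 s.
3. the sander's START is in (value of joint sander_start above 0.0055 m), for 0.1 s.
At the end, for the whole second after the job is handed in: All three START buttons are in by at least 5.5 of their 7 mm and at rest, and each loose thing is within 20 mm of where it was (value of joint each of supply_start, extractor_start, sander_start above 0.0055 m and velocity of joint each of supply_start, extractor_start, sander_start below 0.005 m/s and distance of each of file, cork_block, wood_blank, glue from where it was at the start of the episode below 0.02 m); the robot touches nothing.
It fails at once if the extractor's START is pushed in more than 2.5 mm before the supply is on (value of joint extractor_start above 0.0025 m and value of joint supply_start below 0.0055 m).
It fails at once if the sander's START is pushed in more than 2.5 mm before the extractor is on (value of joint sander_start above 0.0025 m and value of joint extractor_start below 0.0055 m).
It fails at once if a box, the sander or any of their buttons is pushed with more than 25 N (contact force between any of supply, extractor, sander and anything else above 25 N).
It fails at once if the file, the cork block, the wood blank or the glue bottle is moved or lifted by more than 20 mm (distance of any of file, cork_block, wood_blank, glue from where it was at the start of the episode above 0.02 m).
It also fails if it takes over 45 s, if anything falls off the work surface, if the arm or the gripper's body presses on something with over 40 N, if the wrist force passes 120 N, or if a joint passes its speed limit or range.

## Working session

There is one attempt and no reset: what is moved stays moved. The work goes in short steps, Python scripts to look and compute and a tool call to move; the robot and the scene stay as the last step left them, time stands still between calls to the robot, and variables do not carry over. Pictures are saved under pics/ and viewed, at most 10 in all, crops included, and the job is handed in when it is done.

Besides the shell and the picture viewer there is one more tool, called as name(argument=value, ...), one argument or row to a line, values as JSON. move_arm: Moves the arm, as the interface text tells. Scaled input: -1 to 1 covers 0.25 m each way for a shift and 180 degrees each way for a turn. Its arguments: {"type":"object","properties":{"moves":{"type":"array","items":{"type":"object","properties":{"travel":{"type":"array","items":{"type":"number","minimum":-1,"maximum":1}},"rot":{"type":"array","items":{"type":"number","minimum":-1,"maximum":1}},"gripper":{"type":"number"}}}},"newtons":{"type":"number"}},"required":["moves"]}

```bash
mkdir -p pics; python3 - <<'E'
from plant import state, imaging, order, manip
import cv2,numpy as np
s=state();print(s['time'],s['tcp_pos'],np.round(s['ee_rot'],3).tolist(),manip.tip_extent, s['gripper_width'])
for n in("scene","top","wrist"):
    c=imaging.camera(n);cv2.imwrite(f'pics/{n}.png',c['img'][:,:,::-1])
    np.savez(f'{n}.npz',**c)
    print(n,c['fx'],c['fy'],c['cx'],c['cy'],np.round(c.get('pose',c.get('tool_from_camera')),3).tolist())
a=[cv2.imread(f'pics/{n}.png') for n in("scene","top")]
E
```

```text
0.0 [200.51504365 644.06885381 238.45905529] [[-0.955, 0.297, -0.0], [0.297, 0.955, -0.002], [-0.0, -0.002, -1.0]] 8.0 0.9983047128662614
scene 380.3909360587571 380.3909360587571 260.48394139093585 189.0548879168251 [[0.5, 0.743, -0.445, 1262.419], [0.866, -0.423, 0.268, -407.999], [0.011, -0.519, -0.854, 1335.859], [0.0, 0.0, 0.0, 1.0]]
top 379.5305490819993 379.5305490819993 250.0461691928707 192.35114285577453 [[-0.04, -0.979, 0.199, 322.825], [-0.999, 0.04, -0.004, -14.126], [-0.004, -0.199, -0.98, 1500.406], [0.0, 0.0, 0.0, 1.0]]
wrist 327.7912547091513 327.7912547091513 258.85437768557716 188.30601235675252 [[-0.0, -0.95, -0.314, 80.125], [1.0, -0.0, 0.0, 0.64], [-0.001, -0.314, 0.95, -135.383], [0.0, 0.0, 0.0, 1.0]]
```

View pics/top.png

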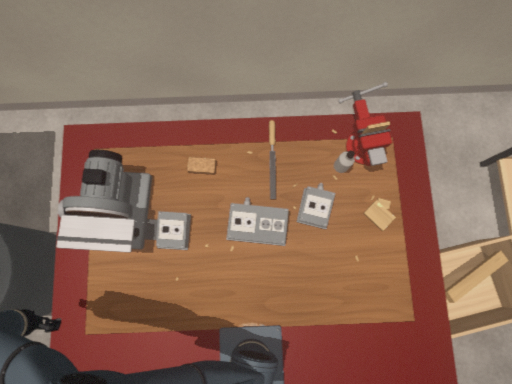

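View pics/scene.png

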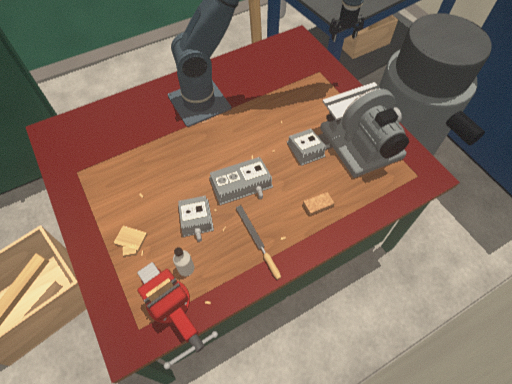

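The top view shows the START squares near px (238,222) for the supply, (312,205) for the extractor and (166,230) for the sander. The scene view shows the same three boxes near (250,175), (197,213) and (308,142).

```bash
python3 - <<'E'
import cv2,numpy as np
t=cv2.imread('pics/top.png');s=cv2.imread('pics/scene.png')
def blobs(im,x0,y0,x1,y1):
    c=im[y0:y1,x0:x1]; g=cv2.resize(c,None,fx=8,fy=8,interpolation=cv2.INTER_CUBIC);gray=g.max(2)
    m=(gray<70).astype(np.uint8)
    n,l,st,ce=cv2.connectedComponentsWithStats(m)
    for i in range(1,n):
        if 400<st[i,4]<9000: print('  dark',np.round((ce[i]+.5)/8-.5+[x0,y0],2),st[i,2:5]/[8,8,64])
    return g
R=[('top',t,[(225,198,292,248),(296,182,338,230),(152,208,190,250)]),('scene',s,[(205,155,275,205),(175,193,215,240),(285,125,330,165)])]
rows=[]
for n,im,bs in R:
    gs=[]
    for b in bs: print(n,b);gs.append(blobs(im,*b))
    H=max(g.shape[0] for g in gs)
    rows.append(np.hstack([cv2.copyMakeBorder(g,0,H-g.shape[0],0,8,0) for g in gs]))
W=max(r.shape[1] for r in rows)
o=np.vstack([cv2.copyMakeBorder(r,0,0,0,W-r.shape[1],0) for r in rows]);f=min(800/o.shape[1],600/o.shape[0])
cv2.imwrite('pics/crop.png',cv2.resize(o,None,fx=f,fy=f))
E
```

```text
top (225, 198, 292, 248)
top (296, 182, 338, 230)
top (152, 208, 190, 250)
  dark [165.04 228.9 ] [ 3.875  3.875 10.   ]
scene (205, 155, 275, 205)
  dark [257.41 167.66] [ 5.125    4.      12.09375]
scene (175, 193, 215, 240)
  dark [198.51 208.39] [ 5.125     4.625    12.046875]
scene (285, 125, 330, 165)
  dark [311.1  138.06] [ 5.625    4.      13.90625]
```

View pics/crop.png

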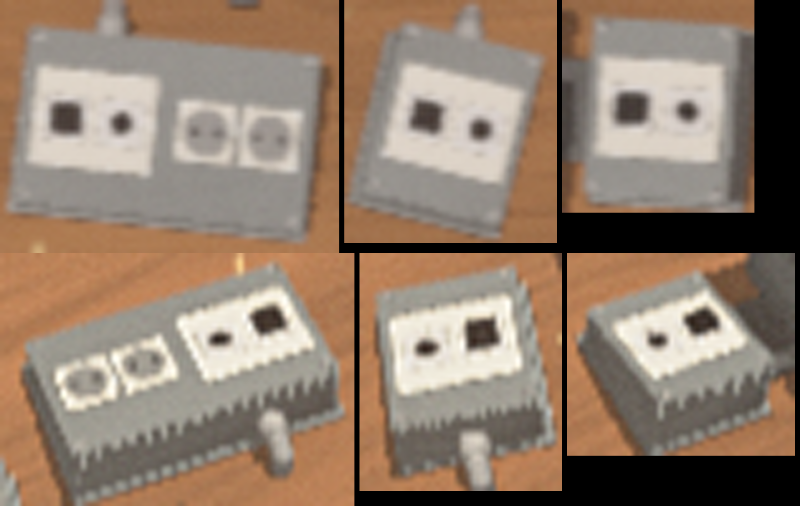

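The crops show each black START square with the round STOP to its right in the top view (to its left in the scene view). Next I triangulate them.

```bash
cat > h.py <<'E'
import cv2,numpy as np
def blobs(im,b,th,amin=5,amax=60,k=8):
    x0,y0,x1,y1=b
    g=cv2.resize(im[y0:y1,x0:x1],None,fx=k,fy=k,interpolation=cv2.INTER_CUBIC).max(2)
    n,l,st,ce=cv2.connectedComponentsWithStats((g<th).astype(np.uint8))
    o=[(st[i,4]/k/k,(ce[i]+.5)/k-.5+[x0,y0]) for i in range(1,n) if amin<st[i,4]/k/k<amax and st[i,0]>0 and st[i,1]>0]
    return sorted(o,key=lambda a:-a[0])
def ray(c,uv,P):
    d=P[:3,:3]@np.array([(uv[0]-c['cx'])/c['fx'],(uv[1]-c['cy'])/c['fy'],1]);return P[:3,3],d/np.linalg.norm(d)
def tri(rays):
    A=sum(np.eye(3)-np.outer(d,d) for o,d in rays);b=sum((np.eye(3)-np.outer(d,d))@o for o,d in rays);return np.linalg.solve(A,b)
def plane(r,z): return r[0]+r[1]*(z-r[0][2])/r[1][2]
E
python3 - <<'E'
from h import *
T,S=np.load('top.npz'),np.load('scene.npz')
B={'supply':((229,209,256,236),(240,158,269,182)),'extr':((303,190,332,218),(181,201,208,222)),'sander':((158,217,184,241),(294,132,320,152))}
for n,(bt,bs) in B.items():
    a=blobs(T['img'],bt,125,4);b=blobs(S['img'],bs,110,3)
    print(n,[(round(x,1),y.round(1).tolist()) for x,y in a],[(round(x,1),y.round(1).tolist()) for x,y in b])
    for i in (0,1):
        if i<len(a) and i<len(b):
            rt,rs=ray(T,a[i][1],T['pose']),ray(S,b[i][1],S['pose'])
            z=(70,58)[i]
            print('  tri',tri([rt,rs]).round(1),'top@z',plane(rt,z).round(1),'scene@z',plane(rs,z).round(1))
E
```

```text
supply [(np.float64(29.6), [237.6, 220.9]), (np.float64(9.1), [248.5, 221.9])] [(np.float64(22.4), [257.5, 167.7]), (np.float64(5.4), [247.9, 171.5])]
  tri [505.9  31.2  63.3] top@z [505.1  31.3  70. ] scene@z [509.7  28.6  70. ]
  tri [500.8 -10.2  59.9] top@z [501.2  -9.8  58. ] scene@z [499.5 -10.   58. ]
extr [(np.float64(28.0), [311.8, 204.6]), (np.float64(9.8), [322.4, 207.2])] [(np.float64(27.2), [198.6, 208.4]), (np.float64(6.2), [187.7, 211.3])]
  tri [ 557.3 -255.6   62.2] top@z [ 556.1 -254.    70. ] scene@z [ 561.4 -256.8   70. ]
  tri [ 546.1 -296.2   59. ] top@z [ 546.4 -296.    58. ] scene@z [ 545.4 -296.4   58. ]
sander [(np.float64(32.9), [165.2, 228.9]), (np.float64(9.2), [176.3, 229.5])] [(np.float64(20.7), [311.1, 138.1]), (np.float64(7.5), [318.6, 135.1]), (np.float64(4.4), [302.4, 141.8])]
  tri [486.3 306.3  64.1] top@z [485.8 305.4  70. ] scene@z [489.8 302.6  70. ]
  tri [496.2 289.9  95.8] top@z [483.3 266.1  58. ] scene@z [485.  346.3  58. ]
```

```bash
cat >> h.py <<'E'
from scipy.spatial.transform import Rotation as Ro
from plant import state, imaging, order, manip
P={'supply':[506,30.5,70,-.11],'extr':[557,-254.5,70,-.26],'sander':[486.5,305,70,-.065]}
def boxR(yaw): return Ro.from_euler('z',yaw)*Ro.from_euler('y',-.2)
def goal(p,yaw,h):   # tip h mm above p along panel normal
    M=boxR(yaw).as_matrix(); R=np.column_stack([-M[:,0],M[:,1],-M[:,2]])
    return np.array(p)+M[:,2]*(h+manip.tip_extent),R
def cmd(p,R):
    s=state();R0=np.array(s['ee_rot']);t=R0.T@(p-np.array(s['tcp_pos']))/250
    r=Ro.from_matrix(R0.T@R).as_rotvec()/np.pi
    print('t',round(s['time'],2),'tcp',np.round(s['tcp_pos'],1),'F',np.round(s['wrist_force'],1),'tip',manip.tip_extent,'travel',t.round(4).tolist(),'rot',r.round(4).tolist())
E
python3 - <<'E'
from h import *
p,R=goal(P['supply'][:3],P['supply'][3],110);print(p)
cmd(p,R)
s=state();R0=np.array(s['ee_rot'])
for w in ([300,430,250],[400,210,250]): print((R0.T@(np.array(w)-s['tcp_pos'])/250).round(3))
E
```

```text
[482.69870605  33.07353062 185.64785619]
t 0.15 tcp [200.5 644.2 238.6] F [-0.4 -0.   0.4] tip 8.0 travel [-1.8042, -1.9982, 0.2147] rot [-0.0065, -0.0635, -0.0608]
[-0.635 -0.7   -0.044]
[-1.278 -1.421 -0.044]
```

move_arm(
  moves=[
    {"travel":[-0.22,-0.25,-0.02],"gripper":0},
    {"travel":[-0.45,-0.5,-0.04],"gripper":0},
    {"travel":[-0.67,-0.75,-0.04],"gripper":0},
    {"travel":[-0.9,-1,-0.04],"gripper":0},
    {"travel":[-0.9,-1,-0.04],"gripper":0},
    {"travel":[-0.9,-1,-0.04],"gripper":0},
  ],
  newtons=20,
)

```text
invalid input
```

```bash
python3 -c "
from h import *
cmd(*goal(P['supply'][:3],P['supply'][3],110))"
```

```text
t 0.15 tcp [200.5 644.2 238.6] F [-0.4 -0.   0.4] tip 8.0 travel [-1.8042, -1.9982, 0.2147] rot [-0.0065, -0.0635, -0.0608]
```

move_arm(
  moves=[
    {"travel":[-0.22,-0.25,-0.02],"rot":[0,0,0],"gripper":0},
    {"travel":[-0.45,-0.5,-0.04],"rot":[0,0,0],"gripper":0},
    {"travel":[-0.67,-0.75,-0.04],"rot":[0,0,0],"gripper":0},
    {"travel":[-0.9,-1.0,-0.04],"rot":[0,0,0],"gripper":0},
    {"travel":[-0.9,-1.0,-0.04],"rot":[0,0,0],"gripper":0},
    {"travel":[-0.9,-1.0,-0.04],"rot":[0,0,0],"gripper":0},
  ],
  newtons=20,
)

```text
time: 0.9
tcp_pos: [342.6, 335.0, 249.5]
ee_rot: [[-0.953, 0.302, 0.0], [0.302, 0.953, -0.001], [-0.001, -0.001, -1.0]]
wrist_force: [-0.2, 0.1, 0.3]
gripper_width: 0.001
grip_force: 0.0
```

```bash
python3 -c "
from h import *
cmd(*goal(P['supply'][:3],P['supply'][3],110))"
```

```text
t 0.9 tcp [342.6 335.  249.5] F [-0.2  0.1  0.3] tip 8.0 travel [-0.8984, -0.9824, 0.2568] rot [-0.0066, -0.0633, -0.0623]
```

move_arm(
  moves=[
    {"travel":[-0.3,-0.33,0.0],"rot":[0,-0.02,-0.02],"gripper":0},
    {"travel":[-0.6,-0.66,0.1],"rot":[-0.004,-0.04,-0.04],"gripper":0},
    {"travel":[-0.9,-0.98,0.257],"rot":[-0.0066,-0.0633,-0.0623],"gripper":0},
    {"travel":[-0.9,-0.98,0.257],"rot":[-0.0066,-0.0633,-0.0623],"gripper":0},
    {"travel":[-0.9,-0.98,0.257],"rot":[-0.0066,-0.0633,-0.0623],"gripper":0},
    {"travel":[-0.9,-0.98,0.257],"rot":[-0.0066,-0.0633,-0.0623],"gripper":0},
    {"travel":[-0.9,-0.98,0.257],"rot":[-0.0066,-0.0633,-0.0623],"gripper":0},
  ],
)

```text
time: 1.78
tcp_pos: [483.3, 35.6, 184.5]
ee_rot: [[-0.974, 0.11, 0.196], [0.108, 0.994, -0.021], [-0.197, 0.0, -0.98]]
wrist_force: [0.1, 0.4, 0.8]
gripper_width: -0.003
grip_force: 0.0
```

```bash
python3 - <<'E'
from h import *
cmd(*goal(P['supply'][:3],P['supply'][3],110))
s=state();c=imaging.camera('wrist');cv2.imwrite('pics/w1.png',c['img'][:,:,::-1])
np.savez('w1.npz',p=s['tcp_pos'],R=s['ee_rot'],**c)
E
```

```text
t 1.77 tcp [483.3  35.6 184.5] F [0.1 0.4 0.8] tip 8.0 travel [0.0005, -0.0105, -0.0049] rot [0.0001, -0.0004, -0.0]
```

View pics/w1.png

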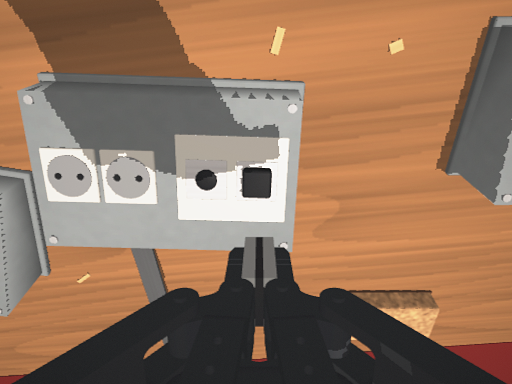

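The wrist view shows the supply's START cap at about (257,182), its STOP at (206,180), and the shut fingertips at about (260,240), narrow and pointing down.

```bash
cat >> h.py <<'E'
def fix(w,b,p0,yaw0,th=45):
    """START bbox edges + STOP centroid in wrist picture -> point on the cap-top plane through p0"""
    T=np.eye(4);T[:3,:3]=w['R'];T[:3,3]=w['p'];Q=T@w['tool_from_camera']
    a=blobs(w['img'],b,th,150,3000,4); 
    x0,y0,x1,y1=b;g=cv2.resize(w['img'][y0:y1,x0:x1],None,fx=4,fy=4,interpolation=cv2.INTER_CUBIC).max(2)
    n,l,st,ce=cv2.connectedComponentsWithStats((g<th).astype(np.uint8));i=1+np.argmax(st[1:,4])
    rect=cv2.minAreaRect(cv2.findNonZero((l==i).astype(np.uint8)))
    print('blobs',[(round(A),u.round(1).tolist()) for A,u in a],'rect',np.round((np.array(rect[0])+.5)/4-.5+[x0,y0],1),np.round(np.array(rect[1])/4,1),round(rect[2],1))
    M=boxR(yaw0).as_matrix()
    def hit(uv,h):
        o,d=ray(w,uv,Q);n=M[:,2];return o+d*(((np.array(p0)+n*h-o)@n)/(d@n))
    c=cv2.boxPoints(rect)
    C=np.array([hit((q+.5)/4-.5+[x0,y0],0) for q in c]);L=(C-p0)@M
    print('corners in panel mm',L.round(1).tolist())
    S=hit(a[1][1],-9+0)
    m=hit(a[0][1],0);d=S-m;print('start',m.round(1),'stop',S.round(1),'yaw',round(np.arctan2(d[0],-d[1]),3),'dist',np.linalg.norm(d).round(1))
E
python3 - <<'E'
from h import *
w=np.load('w1.npz');fix(w,(184,160,284,212),P['supply'][:3],P['supply'][3])
E
```

```text
blobs [] rect [204.9 179.3] [19.5 18.4] 79.6
corners in panel mm [[-10.8, -48.2, -0.0], [-13.6, -33.7, -0.0], [2.4, -31.5, -0.0], [5.2, -46.3, 0.0]]Traceback (most recent call last):
  File "<stdin>", line 2, in <module>
  File "h.py", line 38, in fix
    S=hit(a[1][1],-9+0)
          ~^^^
IndexError: list index out of range
```

```bash
python3 - <<'E'
from h import *
w=np.load('w1.npz');g=w['img'].max(2);print(g[182,236:290].tolist());print(g[155:215,257].tolist());print(g[180,185:230].tolist())
for th in (60,75,90):
  try: fix(w,(184,160,284,212),P['supply'][:3],P['supply'][3],th)
  except Exception as e: print(th,e)
E
```

```text
[243, 245, 247, 249, 227, 139, 84, 40, 51, 55, 58, 56, 55, 57, 57, 56, 57, 59, 56, 58, 59, 60, 60, 61, 61, 61, 61, 61, 61, 61, 61, 61, 62, 55, 36, 153, 250, 248, 246, 246, 244, 246, 247, 247, 247, 247, 247, 247, 247, 249, 231, 173, 178, 180]
[177, 178, 177, 177, 177, 176, 165, 163, 210, 251, 250, 255, 145, 18, 29, 35, 43, 47, 56, 60, 61, 60, 58, 60, 57, 59, 61, 60, 59, 58, 59, 58, 58, 60, 58, 56, 58, 56, 57, 56, 57, 50, 95, 225, 250, 244, 247, 247, 247, 247, 247, 247, 247, 247, 247, 247, 247, 247, 247, 247]
[245, 245, 246, 245, 246, 245, 245, 246, 248, 234, 125, 25, 35, 36, 38, 38, 47, 53, 52, 53, 54, 53, 54, 55, 57, 59, 60, 61, 62, 61, 56, 38, 247, 249, 246, 246, 246, 246, 246, 246, 246, 243, 246, 247, 247]
blobs [(620, [254.4, 182.2]), (286, [205.1, 179.4])] rect [256.4 182.1] [28.4 29. ] 1.7
corners in panel mm [[10.1, -10.6, 0.0], [-14.3, -9.5, -0.0], [-13.6, 13.0, -0.0], [10.8, 12.6, -0.0]]
start [504.2  30.4  69.6] stop [501.7 -10.6  60.9] yaw -0.059 dist 42.0
blobs [(820, [256.3, 182.1]), (322, [205.7, 179.3])] rect [256.4 182.1] [28.7 29.5] 1.7
corners in panel mm [[10.3, -10.8, 0.0], [-14.5, -9.7, -0.0], [-13.8, 13.1, -0.0], [11.0, 12.6, -0.0]]
start [504.2  32.   69.6] stop [501.7 -10.1  60.9] yaw -0.06 dist 43.1
blobs [(828, [256.3, 182.1]), (331, [205.7, 179.3])] rect [256.2 182.1] [29.  29.5] 1.7
corners in panel mm [[10.3, -11.0, -0.0], [-14.5, -9.9, -0.0], [-13.8, 13.1, -0.0], [11.0, 12.7, 0.0]]
start [504.3  31.9  69.6] stop [501.7 -10.1  60.9] yaw -0.061 dist 43.0
```

```bash
sed -i "s/'supply':\[[^]]*\]/'supply':[504.5,31.7,70,-.08]/" h.py; python3 -c "
from h import *
cmd(*goal(P['supply'][:3],P['supply'][3],8))"
```

```text
t 1.82 tcp [483.   37.3 184.7] F [-0.1  0.3  0.4] tip 8.0 travel [0.0047, -0.0136, 0.4032] rot [-0.0015, -0.0004, -0.0087]
```

move_arm(
  moves=[
    {"travel":[0.005,-0.01,0.2],"rot":[-0.0015,0,-0.0087],"gripper":0},
    {"travel":[0.005,-0.01,0.4],"rot":[-0.0015,0,-0.0087],"gripper":0},
    {"travel":[0.005,-0.01,0.4],"rot":[-0.0015,0,-0.0087],"gripper":0},
    {"travel":[0.005,-0.01,0.4],"rot":[-0.0015,0,-0.0087],"gripper":0},
  ],
)

```text
time: 2.33
tcp_pos: [501.4, 34.6, 88.1]
ee_rot: [[-0.977, 0.076, 0.198], [0.075, 0.997, -0.015], [-0.199, 0.001, -0.98]]
wrist_force: [-1.3, 0.6, 0.4]
gripper_width: -0.0
grip_force: 0.0
```

```bash
python3 - <<'E'
from h import *
cmd(*goal(P['supply'][:3],P['supply'][3],0))
s=state();c=imaging.camera('wrist');cv2.imwrite('pics/w2.png',c['img'][:,:,::-1])
np.savez('w2.npz',p=s['tcp_pos'],R=s['ee_rot'],**c)
cmd(*goal(P['supply'][:3],P['supply'][3],0))
E
```

```text
t 2.33 tcp [501.4  34.6  88.1] F [-1.3  0.6  0.4] tip 8.0 travel [0.0013, -0.0107, 0.0415] rot [0.0004, 0.0, 0.001]
t 2.38 tcp [501.9  34.6  88.7] F [ 0.5 -0.1  1.3] tip 8.0 travel [0.0038, -0.0107, 0.0435] rot [0.0006, 0.0006, 0.001]
```

View pics/w2.png

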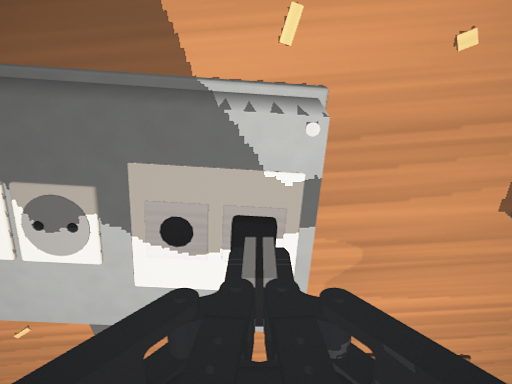

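The fingertips (centre column 259) stand just over the START cap (columns 232–277, centre 254.5), about 2.4 mm too far to +y. I correct that and press.

move_arm(
  moves=[
    {"travel":[0.002,-0.01,0.01],"rot":[0,0,0],"gripper":0},
    {"travel":[0.002,-0.01,0.03],"rot":[0,0,0],"gripper":0},
    {"travel":[0.002,-0.01,0.04],"rot":[0,0,0],"gripper":0},
    {"travel":[0.002,-0.01,0.05],"rot":[0,0,0],"gripper":0},
    {"travel":[0.002,-0.01,0.055],"rot":[0,0,0],"gripper":0},
    {"travel":[0.002,-0.01,0.06],"rot":[0,0,0],"gripper":0},
    {"travel":[0.002,-0.01,0.06],"rot":[0,0,0],"gripper":0},
  ],
)

```text
time: 3.25
tcp_pos: [503.8, 31.1, 71.9]
ee_rot: [[-0.977, 0.078, 0.198], [0.076, 0.997, -0.015], [-0.198, 0.0, -0.98]]
wrist_force: [0.9, -0.1, 0.9]
gripper_width: -0.0
grip_force: 0.4
```

```bash
python3 -c "
from h import *
cmd(*goal(P['supply'][:3],P['supply'][3],-8))"
```

```text
t 3.25 tcp [503.8  31.1  71.9] F [ 0.9 -0.1  0.9] tip 8.0 travel [-0.001, 0.0027, 0.0079] rot [0.0002, -0.0001, 0.0007]
```

move_arm(
  moves=[
    {"travel":[0,0,0.004],"rot":[0,0,0],"gripper":0},
    {"travel":[0,0,0.008],"rot":[0,0,0],"gripper":0},
    {"travel":[0,0,0.008],"rot":[0,0,0],"gripper":0},
  ],
)

```text
time: 3.62
tcp_pos: [504.1, 31.0, 70.1]
ee_rot: [[-0.977, 0.078, 0.198], [0.076, 0.997, -0.015], [-0.199, 0.0, -0.98]]
wrist_force: [-0.4, -0.3, 5.3]
gripper_width: 0.001
grip_force: 3.1
```

```bash
python3 -c "
from h import *
cmd(*goal(P['supply'][:3],P['supply'][3],-8))"
```

```text
t 3.62 tcp [504.1  31.   70.1] F [-0.4 -0.3  5.3] tip 8.0 travel [-0.0011, 0.0028, 0.0006] rot [0.0003, -0.0, 0.0007]
```

move_arm(
  moves=[
    {"travel":[0,0,0.004],"rot":[0,0,0],"gripper":0},
    {"travel":[0,0,0.004],"rot":[0,0,0],"gripper":0},
  ],
)

```text
time: 3.88
tcp_pos: [504.3, 31.0, 69.2]
ee_rot: [[-0.977, 0.078, 0.198], [0.076, 0.997, -0.015], [-0.199, 0.0, -0.98]]
wrist_force: [-1.3, -0.5, 8.0]
gripper_width: 0.001
grip_force: 4.1
```

move_arm(
  moves=[
    {"travel":[0,0,0.004],"rot":[0,0,0],"gripper":0},
    {"travel":[0,0,0.004],"rot":[0,0,0],"gripper":0},
  ],
)

```text
time: 4.12
tcp_pos: [504.5, 31.0, 68.3]
ee_rot: [[-0.977, 0.078, 0.198], [0.076, 0.997, -0.015], [-0.199, 0.0, -0.98]]
wrist_force: [-1.3, -0.8, 10.5]
gripper_width: -0.001
grip_force: 5.2
```

10.5 N and rising at the overtravel spring's rate, so the button is home. I retreat and head for the extractor.

move_arm(
  moves=[
    {"travel":[0,0,-0.05],"rot":[0,0,0],"gripper":0},
    {"travel":[0,0,-0.25],"rot":[0,0,0],"gripper":0},
    {"travel":[0,0,-0.45],"rot":[0,0,0],"gripper":0},
    {"travel":[0,0,-0.45],"rot":[0,0,0],"gripper":0},
    {"travel":[0,0,-0.45],"rot":[0,0,0],"gripper":0},
  ],
)

```text
time: 4.75
tcp_pos: [481.8, 32.9, 178.3]
ee_rot: [[-0.977, 0.077, 0.198], [0.076, 0.997, -0.015], [-0.198, 0.0, -0.98]]
wrist_force: [-0.1, -0.6, -0.1]
gripper_width: 0.0
grip_force: 0.0
```

```bash
python3 - <<'E'
from h import *
s=state();c=imaging.camera('wrist');cv2.imwrite('pics/w3.png',c['img'][:,:,::-1])
cmd(*goal(P['extr'][:3],P['extr'][3],105))
E
```

```text
t 4.8 tcp [481.6  32.8 177.6] F [ 0.3 -0.  -0.9] tip 8.0 travel [-0.2977, -1.1061, 0.0471] rot [0.0115, -0.0006, 0.057]
```

View pics/w3.png

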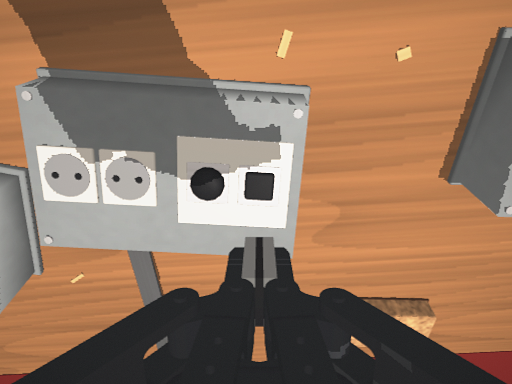

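The supply's START is now low at (259,185) and its STOP stands proud at (207,184), so it is latched.

move_arm(
  moves=[
    {"travel":[-0.06,-0.25,-0.02],"rot":[0.003,0,0.015],"gripper":0},
    {"travel":[-0.13,-0.5,-0.02],"rot":[0.006,0,0.03],"gripper":0},
    {"travel":[-0.2,-0.75,0],"rot":[0.009,0,0.045],"gripper":0},
    {"travel":[-0.27,-1.0,0.0],"rot":[0.0115,0,0.057],"gripper":0},
    {"travel":[-0.27,-1.0,0.0],"rot":[0.0115,0,0.057],"gripper":0},
    {"travel":[-0.27,-1.0,0.0],"rot":[0.0115,0,0.057],"gripper":0},
    {"travel":[-0.27,-1.0,0.0],"rot":[0.0115,0,0.057],"gripper":0},
  ],
)

```text
time: 5.68
tcp_pos: [528.5, -219.7, 190.7]
ee_rot: [[-0.948, 0.255, 0.19], [0.25, 0.967, -0.049], [-0.196, 0.001, -0.981]]
wrist_force: [0.4, -0.1, -0.1]
gripper_width: 0.001
grip_force: 0.0
```

```bash
python3 - <<'E'
from h import *
s=state();c=imaging.camera('wrist');cv2.imwrite('pics/w4.png',c['img'][:,:,::-1])
np.savez('w4.npz',p=s['tcp_pos'],R=s['ee_rot'],**c)
cmd(*goal(P['extr'][:3],P['extr'][3],10))
E
```

```text
t 5.72 tcp [ 528.7 -219.6  191. ] F [-0.   0.8 -0. ] tip 8.0 travel [-0.0468, -0.1064, 0.4311] rot [0.0005, -0.0006, 0.0007]
```

View pics/w4.png

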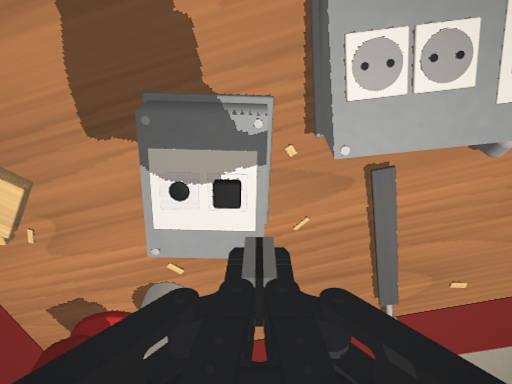

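The extractor's START is at (227,194) and its STOP at (179,191); the glue bottle top is partly visible near (165,293), behind the box.

```bash
python3 - <<'E'
from h import *
w=np.load('w4.npz');fix(w,(158,172,250,222),P['extr'][:3],P['extr'][3],80)
E
```

```text
blobs [(763, [226.6, 193.3]), (290, [178.8, 190.8])] rect [226.4 193.2] [28.  28.2] -0.0
corners in panel mm [[11.2, -12.4, -0.0], [-13.9, -11.4, -0.0], [-13.9, 11.9, -0.0], [11.2, 11.5, -0.0]]
start [ 555.6 -254.1   69.7] stop [ 547.2 -295.7   61.1] yaw -0.199 dist 43.3
```

```bash
sed -i "s/'extr':\[[^]]*\]/'extr':[556.2,-254.3,70,-.23]/" h.py; python3 -c "
from h import *
cmd(*goal(P['extr'][:3],P['extr'][3],6))"
```

```text
t 5.72 tcp [ 528.7 -219.6  191. ] F [-0.   0.8 -0. ] tip 8.0 travel [-0.0436, -0.1068, 0.4465] rot [-0.0014, -0.0006, -0.0087]
```

move_arm(
  moves=[
    {"travel":[-0.044,-0.107,0.15],"rot":[-0.0014,0,-0.0087],"gripper":0},
    {"travel":[-0.044,-0.107,0.3],"rot":[-0.0014,0,-0.0087],"gripper":0},
    {"travel":[-0.044,-0.107,0.44],"rot":[-0.0014,0,-0.0087],"gripper":0},
    {"travel":[-0.044,-0.107,0.44],"rot":[-0.0014,0,-0.0087],"gripper":0},
    {"travel":[-0.044,-0.107,0.44],"rot":[-0.0014,0,-0.0087],"gripper":0},
  ],
)

```text
time: 6.35
tcp_pos: [553.8, -255.2, 87.1]
ee_rot: [[-0.954, 0.229, 0.193], [0.225, 0.973, -0.046], [-0.199, -0.001, -0.98]]
wrist_force: [0.9, 0.3, 0.1]
gripper_width: 0.002
grip_force: 0.0
```

```bash
python3 -c "
from h import *
cmd(*goal(P['extr'][:3],P['extr'][3],-8))"
```

```text
t 6.35 tcp [ 553.8 -255.2   87.1] F [0.9 0.3 0.1] tip 8.0 travel [0.0053, 0.0056, 0.0686] rot [-0.0003, 0.0001, -0.0004]
```

move_arm(
  moves=[
    {"travel":[0.005,0.005,0.02],"rot":[0,0,0],"gripper":0},
    {"travel":[0.005,0.005,0.032],"rot":[0,0,0],"gripper":0},
    {"travel":[0.005,0.005,0.04],"rot":[0,0,0],"gripper":0},
    {"travel":[0.005,0.005,0.048],"rot":[0,0,0],"gripper":0},
    {"travel":[0.005,0.005,0.056],"rot":[0,0,0],"gripper":0},
    {"travel":[0.005,0.005,0.062],"rot":[0,0,0],"gripper":0},
    {"travel":[0.005,0.005,0.066],"rot":[0,0,0],"gripper":0},
    {"travel":[0.005,0.005,0.066],"rot":[0,0,0],"gripper":0},
  ],
)

```text
time: 7.35
tcp_pos: [556.0, -255.1, 69.8]
ee_rot: [[-0.954, 0.23, 0.193], [0.226, 0.973, -0.046], [-0.199, -0.001, -0.98]]
wrist_force: [-0.9, 2.1, 6.7]
gripper_width: 0.002
grip_force: 3.5
```

move_arm(
  moves=[
    {"travel":[0,0,0.004],"rot":[0,0,0],"gripper":0},
    {"travel":[0,0,0.004],"rot":[0,0,0],"gripper":0},
  ],
)

```text
time: 7.6
tcp_pos: [556.2, -255.2, 69.0]
ee_rot: [[-0.954, 0.231, 0.193], [0.226, 0.973, -0.046], [-0.199, -0.001, -0.98]]
wrist_force: [-2.0, 2.8, 8.8]
gripper_width: 0.002
grip_force: 4.5
```

move_arm(
  moves=[
    {"travel":[0,0,0.002],"rot":[0,0,0],"gripper":0},
    {"travel":[0,0,-0.05],"rot":[0,0,0],"gripper":0},
    {"travel":[0,0,-0.25],"rot":[0,0,0],"gripper":0},
    {"travel":[0,0,-0.5],"rot":[0,0,0],"gripper":0},
    {"travel":[0,0,-0.5],"rot":[0,0,0],"gripper":0},
    {"travel":[0,0,-0.5],"rot":[0,0,0],"gripper":0},
  ],
)

```text
time: 8.35
tcp_pos: [531.4, -249.2, 191.3]
ee_rot: [[-0.954, 0.231, 0.193], [0.226, 0.973, -0.046], [-0.198, -0.001, -0.98]]
wrist_force: [-0.1, -0.2, -0.2]
gripper_width: 0.001
grip_force: 0.0
```

```bash
python3 - <<'E'
from h import *
s=state();c=imaging.camera('wrist')
np.savez('w5.npz',p=s['tcp_pos'],R=s['ee_rot'],**c);cv2.imwrite('pics/w5.png',c['img'][100:280,120:320,::-1])
cmd(*goal(P['sander'][:3],P['sander'][3],130))
E
```

```text
t 8.4 tcp [ 531.2 -249.   190.4] F [ 0.2  0.3 -0.3] tip 8.0 travel [0.7656, 2.097, -0.2152] rot [-0.0107, -0.0006, -0.0523]
```

View pics/w5.png

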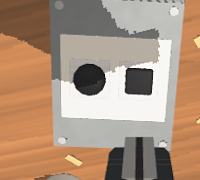

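The extractor's STOP is large and proud at crop (89,80) with START low at (139,81), so it is latched. On to the sander.

move_arm(
  moves=[
    {"travel":[0.09,0.25,-0.05],"rot":[0,0,0],"gripper":0},
    {"travel":[0.18,0.5,-0.1],"rot":[0,0,0],"gripper":0},
    {"travel":[0.27,0.75,-0.15],"rot":[0,0,0],"gripper":0},
    {"travel":[0.36,1.0,-0.2],"rot":[0,0,0],"gripper":0},
    {"travel":[0.36,1.0,-0.2],"rot":[0,0,0],"gripper":0},
    {"travel":[0.36,1.0,-0.2],"rot":[0,0,0],"gripper":0},
  ],
)

```text
time: 9.15
tcp_pos: [493.4, 18.5, 221.0]
ee_rot: [[-0.955, 0.226, 0.191], [0.222, 0.974, -0.046], [-0.196, -0.002, -0.981]]
wrist_force: [0.3, -0.8, 0.5]
gripper_width: 0.001
grip_force: 0.0
```

```bash
python3 -c "
from h import *
cmd(*goal(P['sander'][:3],P['sander'][3],130))"
```

```text
t 9.15 tcp [493.4  18.5 221. ] F [ 0.3 -0.8  0.5] tip 8.0 travel [0.3987, 1.0924, -0.0175] rot [-0.0108, -0.0009, -0.0509]
```

move_arm(
  moves=[
    {"travel":[0.09,0.25,0],"rot":[-0.003,0,-0.013],"gripper":0},
    {"travel":[0.18,0.5,0],"rot":[-0.006,0,-0.026],"gripper":0},
    {"travel":[0.27,0.75,0],"rot":[-0.009,0,-0.039],"gripper":0},
    {"travel":[0.38,1.0,-0.0],"rot":[-0.011,0,-0.051],"gripper":0},
    {"travel":[0.38,1.0,-0.0],"rot":[-0.011,0,-0.051],"gripper":0},
    {"travel":[0.38,1.0,0],"rot":[-0.011,0,-0.051],"gripper":0},
    {"travel":[0.38,1.0,0],"rot":[-0.011,0,-0.051],"gripper":0},
  ],
)

```text
time: 10.02
tcp_pos: [461.7, 278.5, 202.8]
ee_rot: [[-0.978, 0.072, 0.197], [0.071, 0.997, -0.015], [-0.198, -0.0, -0.98]]
wrist_force: [0.8, 0.0, -0.3]
gripper_width: -0.002
grip_force: 0.0
```

```bash
python3 - <<'E'
from h import *
s=state();c=imaging.camera('wrist');cv2.imwrite('pics/w6.png',c['img'][:,:,::-1])
np.savez('w6.npz',p=s['tcp_pos'],R=s['ee_rot'],**c)
cmd(*goal(P['sander'][:3],P['sander'][3],10))
E
```

```text
t 10.07 tcp [461.8 278.6 203. ] F [ 0.  -0.2  0.2] tip 8.0 travel [0.0163, 0.1122, 0.4675] rot [-0.0004, -0.0002, -0.0023]
```

View pics/w6.png

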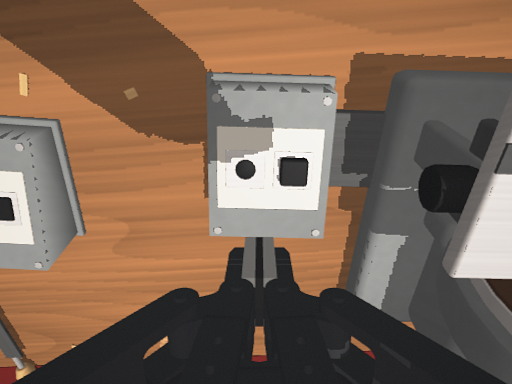

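The sander's START is at (294,172) and its STOP at (245,170); the work table lies well to the right, from column 445 on.

```bash
python3 - <<'E'
from h import *
w=np.load('w6.npz');fix(w,(226,150,316,198),P['sander'][:3],P['sander'][3],80)
cmd(*goal(P['sander'][:3],P['sander'][3],6))
E
```

```text
blobs [(752, [293.1, 171.2]), (282, [245.0, 169.0])] rect [293.2 171.1] [28.3 28.1] 1.6
corners in panel mm [[9.9, -10.6, 0.0], [-14.8, -10.2, 0.0], [-14.0, 13.6, 0.0], [10.8, 13.9, 0.0]]
start [484.6 306.7  69.6] stop [483.8 265.3  60.8] yaw -0.018 dist 42.4
t 10.07 tcp [461.8 278.6 203. ] F [ 0.  -0.2  0.2] tip 8.0 travel [0.0163, 0.1122, 0.4835] rot [-0.0004, -0.0002, -0.0023]
```

```bash
sed -i "s/'sander':\[[^]]*\]/'sander':[485.1,306.5,70,-.04]/" h.py; python3 -c "
from h import *
cmd(*goal(P['sander'][:3],P['sander'][3],6))"
```

```text
t 10.07 tcp [461.8 278.6 203. ] F [ 0.  -0.2  0.2] tip 8.0 travel [0.0222, 0.1175, 0.4823] rot [-0.002, -0.0002, -0.0101]
```

move_arm(
  moves=[
    {"travel":[0.022,0.118,0.15],"rot":[-0.002,0,-0.01],"gripper":0},
    {"travel":[0.022,0.118,0.3],"rot":[-0.002,0,-0.01],"gripper":0},
    {"travel":[0.022,0.118,0.475],"rot":[-0.002,0,-0.01],"gripper":0},
    {"travel":[0.022,0.118,0.475],"rot":[-0.002,0,-0.01],"gripper":0},
    {"travel":[0.022,0.118,0.475],"rot":[-0.002,0,-0.01],"gripper":0},
  ],
)

```text
time: 10.7
tcp_pos: [481.8, 308.9, 87.0]
ee_rot: [[-0.979, 0.038, 0.199], [0.038, 0.999, -0.006], [-0.199, 0.002, -0.98]]
wrist_force: [-0.2, 0.7, 0.6]
gripper_width: -0.003
grip_force: 0.0
```

```bash
python3 -c "
from h import *
cmd(*goal(P['sander'][:3],P['sander'][3],-8))"
```

```text
t 10.7 tcp [481.8 308.9  87. ] F [-0.2  0.7  0.6] tip 8.0 travel [0.0003, -0.0093, 0.0692] rot [0.0006, 0.0002, 0.0004]
```

move_arm(
  moves=[
    {"travel":[0,-0.009,0.02],"rot":[0,0,0],"gripper":0},
    {"travel":[0,-0.009,0.032],"rot":[0,0,0],"gripper":0},
    {"travel":[0,-0.009,0.04],"rot":[0,0,0],"gripper":0},
    {"travel":[0,-0.009,0.048],"rot":[0,0,0],"gripper":0},
    {"travel":[0,-0.009,0.056],"rot":[0,0,0],"gripper":0},
    {"travel":[0,-0.009,0.062],"rot":[0,0,0],"gripper":0},
    {"travel":[0,-0.009,0.066],"rot":[0,0,0],"gripper":0},
    {"travel":[0,-0.009,0.066],"rot":[0,0,0],"gripper":0},
  ],
)

```text
time: 11.7
tcp_pos: [484.6, 307.3, 69.7]
ee_rot: [[-0.979, 0.037, 0.199], [0.036, 0.999, -0.006], [-0.199, 0.002, -0.98]]
wrist_force: [-0.4, -1.1, 7.8]
gripper_width: -0.002
grip_force: 3.7
```

move_arm(
  moves=[
    {"travel":[0,0,0.004],"rot":[0,0,0],"gripper":0},
    {"travel":[0,0,0.004],"rot":[0,0,0],"gripper":0},
  ],
)

```text
time: 11.95
tcp_pos: [484.8, 307.2, 68.8]
ee_rot: [[-0.979, 0.037, 0.199], [0.037, 0.999, -0.006], [-0.199, 0.002, -0.98]]
wrist_force: [-0.6, -1.0, 9.9]
gripper_width: -0.001
grip_force: 4.7
```

In the overtravel range at 9.9 N. I retreat and check.

move_arm(
  moves=[
    {"travel":[0,0,-0.05],"rot":[0,0,0],"gripper":0},
    {"travel":[0,0,-0.25],"rot":[0,0,0],"gripper":0},
    {"travel":[0,0,-0.5],"rot":[0,0,0],"gripper":0},
    {"travel":[0,0,-0.5],"rot":[0,0,0],"gripper":0},
    {"travel":[0,0,-0.5],"rot":[0,0,0],"gripper":0},
    {"travel":[0,0,-0.5],"rot":[0,0,0],"gripper":0},
    {"travel":[0,0,-0.5],"rot":[0,0,0],"gripper":0},
  ],
)

```text
time: 12.82
tcp_pos: [459.4, 307.6, 189.8]
ee_rot: [[-0.98, 0.037, 0.197], [0.036, 0.999, -0.008], [-0.197, -0.0, -0.98]]
wrist_force: [0.6, -0.5, -0.9]
gripper_width: 0.002
grip_force: 0.0
```

```bash
python3 - <<'E'
from h import *
w=imaging.camera('wrist')['img'][110:270,180:340];s=imaging.camera('scene')['img'][110:270,120:340]
w=cv2.resize(w,None,fx=2,fy=2);s=cv2.resize(s,None,fx=2,fy=2)
cv2.imwrite('pics/w7.png',np.hstack([w,s])[:,:,::-1])
E
```

```text
(no output)
```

View pics/w7.png

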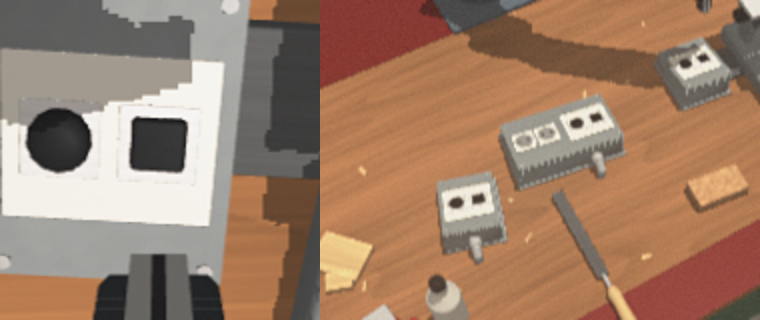

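The sander's STOP stands proud at (58,140) in the left half with START low at (158,145). In the right half, all three boxes show the latched look and the loose things lie undisturbed.

```bash
python3 -c "
from plant import order
print(order.close_job())"
```

```text
the job is handed in; nothing more can be done
None
```

I pressed the supply, extractor and sander START buttons home in that order and each stayed in, at about 10 N or less, with the loose things undisturbed; the job was handed in after about 13 s, but no verdict came back.

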